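# Uncover the microscope dial spindle and fit its knob

## Robot

A 7-joint arm with a two-finger parallel gripper is mounted at the origin on the work surface. World frame = base frame: x ahead of the robot, y to its left, z up, the work surface at z = 0. Lengths are in m, angles in rad, forces in N, time in s.
With the tool pointing down it reaches from about 0.425 to 0.925 m from the base axis. Payload 6.8 kg.
Tool frame: the origin (TCP) lies at the very end of the fingers, on their centre line; the grasp point (between the pads) lies 19 mm behind it (bot.grasp_offset is the distance from the TCP to the grasp point, in m); z points along the fingers, y is the direction in which the jaws open and shut (so a half turn about z gives the same grasp; the last joint's range is limited). The gripper opens to 85 mm and grips with 20 to 120 N. Pads are 22 mm wide; open, the fingers measure 114 mm over their backs; the gripper's body (76 mm by 85 mm) begins 54 mm behind the grasp point. The pads swing forward as they close: fully open they stand 13 mm farther back than shut.
Start: joints at [-1.436, 0.477, 0.022, 1.555, -0.011, 1.109, -0.083], TCP at [0.162, 0.655, 0.231] pointing down, gripper open.
Joint ranges: [-2.96, 2.96], [-0.34, 2.1], [-1.41, 1.46], [0.24, 2.44], [-1.37, 4.51], [0.17, 1.92], [-2.96, 2.96]. Speed limits (rad/s): [2.39, 2.39, 3.14, 3.14, 3.14, 3.14, 3.14].

## Interface

Orientations are given as a unit quaternion [w, x, y, z].
In Python, from station import monitor, cams, bot, finder gives the robot as it stands.
- The arm moves only by the tool jog_arm, never from a script. Its argument "plan" is a list of rows, each an object of numbers: "x", "y", "z": the shift along the tool's x, y, z as a fraction of full scale; "wx", "wy", "wz": the turn, a rotation vector about the tool's x, y, z as a fraction of full scale. A call has 1 to 12 rows; each row is the pose to reach, as a shift and turn from the pose measured when the call began, along the tool's axes at that moment, turning the shorter way round; what a row does not reach only later rows make up. Full scale, the value 1, is 20 cm for a shift and 180 degrees for a turn. A row lasts 1/12 s, in which the tool goes at most 41.7 mm and 7.16 degrees, less where a joint would pass 70% of its speed; a pose out of reach is approached as far as the arm can. A call with a number of a shift or a turn outside -1 to 1 is refused whole. A call with a gripper value outside its range is refused whole. "hand" is the opening, from -1 (shut) to 1 (fully open), set as the call begins (left out, the last holds). The fingers move at their own pace and stop on an object; "grip_force" is the grip in N (left out, the last holds). Time passes only in rows, so rows that repeat a pose let the fingers close. It gives the time, the measured TCP pose, the force and the opening at its end, in the units of the state.
- monitor.get_obs(): the state, without advancing time (a new reading comes with each control period).
- cams.read_camera(name): name is "scene" or "top"; returns the picture (384x512x3 uint8, red, green, blue); there is no depth.
- cams.get_calibration(name): a dict with "fx", "fy", "cx", "cy" (pixels), "extrinsics" (4x4, takes a point from world to camera coordinates). Camera axes: x right, y down, z forward; pixel columns grow to the right and rows downward; lengths in m; the calibration is good to about 2 mm. A picture is of the moment at which its call begins. get_calibration takes no time and is no camera call.
- bot.hand_in(): hands the job in, once; it reports no verdict.
Trained networks look in the newest picture that a camera, given by its name, has taken for a name from the list of things; names that differ only in an ending like _2 or _b are one class to them, and where a whole thing is asked for, a point or a joint stands for the part that bears it (a point fixed in the world has none). Each returns a list of dicts, best first, with "confidence" (0 to 1); they miss things now and then, are a little off and sometimes report something else, mostly with a low value. They report only what shows in the picture. A call takes as long as a camera call.
- finder.find_in(camera, target): "bbox" ([left, top, width, height] in pixels, round what is visible of it).
- finder.place_of(camera, target): "location" ([column, row] in pixels: a listed point, or the origin of a listed thing).
The state is a dict: "t": time; "q": joint angles; "joint_vel": joint speeds; "joint_torque": joint torques, N m; "eef_pos": TCP position; "tool_rot": TCP orientation; "contact_force": force on the tool from outside, world axes, zero at the start; "torque": the same for the moment, N m; "gripper_width": opening from 0.0 (shut) to 1.0 (fully open).
Only numpy, scipy, OpenCV 4.12 (cv2) and the standard library are available. Lean on these libraries where they do the work, as an engineer would, in place of code of your own. Each camera call takes 0.05 s, during which the arm holds its last target. There are 200 camera calls.

## Task

A dust cap stands over the spindle in the middle of the microscope's dial. Take it off and stand it, open side down, in the parts tray; then fit the large fluted knob over the bare spindle so that it sits upright, fully down on the dial. Let go of both.

Things in the scene. Friction and masses are not known exactly. Their poses are not given: they have to be found in the camera images.
- cap: Dust cap: smooth grey plastic cup turned upside down, round, 50 mm outer diameter, 48 mm tall, walls 4 mm (inside 42 mm wide, 43 mm deep), about 40 g. At the start it stands loosely over the spindle, its rim on the dial face. Origin: centre of its open lower rim; z up towards its closed top.
- knob: Large black knob, round, fluted, steel screw in its top: 44 mm diameter in the flutes, 47 mm over the ribs, 42 mm tall, about 90 g; blind bore below, 26 mm wide, 30 mm deep. Stands bore down on the bench (height 0). A smaller smooth knob with a steel pin (30 mm) and an eyepiece (36 mm, 60 mm tall) stand near, centres 95 mm or more away; not needed. Origin: centre of its underside; z up.
- tray: Open steel parts tray, fixed, empty: 150 mm along its x, 110 mm along its y, walls 25 mm high and 4 mm thick, floor 4 mm thick. Origin: centre of its underside, on the bench.
- dial_seat (a point): Point on the dial face where the spindle's axis meets it; z up. The dial lies face up, 55 mm above the bench, flat and 128 mm wide inside a raised rim 4 mm high, on a fixed round cream housing 150 mm wide with a black neck sticking out along its own +x. The brass spindle stands here: 16 mm diameter, 28 mm high, its top 10 mm tapering to 6 mm. The knob's underside rests on the dial face when fully down, with 5 mm of play round the spindle.

How it is judged:
On the way, in this order (a step that is already met when the one before it is completed fails the run):
1. the dust cap stands released in the parts tray (x of cap in the frame of tray between -0.06 and 0.06 m and y of cap in the frame of tray between -0.04 and 0.04 m and z of cap in the frame of tray below 0.014 m and angle between cap's own z axis and vertical below 0.2 rad and linear speed of cap below 0.03 m/s and contact force between cap and the fingers below 0.1 N), for 0.2 s.
2. the large knob sits released on the spindle, fully down on the dial (horizontal distance between knob and dial_seat below 0.01 m and z of knob in the frame of dial_seat below 0.006 m and angle between knob's own z axis and vertical below 0.17 rad and linear speed of knob below 0.03 m/s and contact force between knob and the fingers below 0.1 N), for 0.2 s.
At the end, for the whole second after the job is handed in: The cap stands on the tray's floor within the walls, open side down (underside under 14 mm above the tray's underside, tilt under 0.2 rad), and the large knob is over the spindle, its underside less than 6 mm above the dial face, centred within 10 mm, tilt under 0.17 rad; both released and at rest (all of step 1 and all of step 2); the robot touches nothing.
It also fails if it takes over 61 s, if anything falls off the work surface, if the arm or the gripper's body presses on something with over 40 N, if the wrist force passes 120 N, or if a joint passes its speed limit or range.

## Working session

There is one attempt and no reset: what is moved stays moved. The work goes in short steps, Python scripts to look and compute and a tool call to move; the robot and the scene stay as the last step left them, time stands still between calls to the robot, and variables do not carry over. Pictures are saved under pics/ and viewed, about 8 in all and at most 12, crops included, and the job is handed in when it is done.

Besides the shell and the picture viewer there is one more tool, called in YAML: its name, and indented under it one key for each argument. jog_arm: Moves the arm, as the interface text tells. Shift numbers are shares of 20 cm and turn numbers shares of 180 degrees, none past 1 either way. Its arguments: {"type":"object","properties":{"plan":{"type":"array","items":{"type":"object","properties":{"x":{"type":"number","minimum":-1,"maximum":1},"y":{"type":"number","minimum":-1,"maximum":1},"z":{"type":"number","minimum":-1,"maximum":1},"wx":{"type":"number","minimum":-1,"maximum":1},"wy":{"type":"number","minimum":-1,"maximum":1},"wz":{"type":"number","minimum":-1,"maximum":1}}}},"hand":{"type":"number"},"grip_force":{"type":"number"}},"required":["plan"]}

```bash
mkdir -p pics
cat > h.py <<'E'
import numpy as np, cv2
from station import monitor, cams, bot, finder
def P(n):
    c=cams.get_calibration(n);E=np.array(c["extrinsics"]);K=np.array([[c["fx"],0,c["cx"]],[0,c["fy"],c["cy"]],[0,0,1]])
    return K@E[:3]
def tri(a,b,na="scene",nb="top"):
    X=cv2.triangulatePoints(P(na),P(nb),np.array(a,float).reshape(2,1),np.array(b,float).reshape(2,1));return (X[:3]/X[3]).ravel()
def proj(n,X):
    p=P(n)@np.append(X,1);return p[:2]/p[2]
def onz(n,uv,z):
    M=P(n);A=np.c_[M[:,0],M[:,1],-np.array([*uv,1])];return np.linalg.solve(A,-(M[:,2]*z+M[:,3]))[:2]
E
python3 - <<'E'
from h import *
ims=[]
for n in("scene","top"):
    im=cams.read_camera(n);ims.append(im);cv2.imwrite(f"pics/{n}0.png",im[:,:,::-1])
    C=np.array(cams.get_calibration(n)["extrinsics"]);print(n,(-C[:3,:3].T@C[:3,3]).round(3))
R={}
for t in("cap","knob","tray","dial_seat"):
    for n in("scene","top"):
        p=finder.place_of(n,t);b=finder.find_in(n,t) if t!="dial_seat" else []
        R[t,n]=p
        print(t,n,[(np.round(d["location"],1),round(d["confidence"],2)) for d in p[:3]],[(np.round(d["bbox"]),round(d["confidence"],2)) for d in b[:3]])
    if R[t,"scene"] and R[t,"top"]: print(t,tri(R[t,"scene"][0]["location"],R[t,"top"][0]["location"]).round(4))
s=monitor.get_obs();print(s["t"],s["eef_pos"],s["tool_rot"],s["gripper_width"])
E
```

```text
scene [ 1.092 -0.481  0.684]
top [ 0.446 -0.054  0.958]
cap scene [(array([281.4, 199.3]), 0.71)] [(array([272., 177.,  18.,  30.]), 0.84)]
cap top [(array([238.6, 193.1]), 0.58)] [(array([228., 180.,  24.,  20.]), 0.78)]
cap [0.5495 0.0098 0.0468]
knob scene [(array([184. , 226.4]), 0.6)] [(array([177., 209.,  16.,  23.]), 0.95)]
knob top [(array([327. , 236.1]), 0.67)] [(array([319., 228.,  19.,  16.]), 0.6)]
knob [ 0.4428 -0.2227  0.0015]
tray scene [(array([343.5, 179.2]), 0.56)] [(array([314., 155.,  64.,  41.]), 0.87)]
tray top [(array([143.7, 196.7]), 0.56)] [(array([118., 166.,  46.,  56.]), 0.57)]
tray [ 0.5413  0.2713 -0.014 ]
dial_seat scene [(array([277.6, 196.8]), 0.83)] []
dial_seat top [(array([241. , 192.8]), 0.67)] []
dial_seat [0.5475 0.0009 0.0588]
0.8 [0.16231486 0.65522396 0.23135121] [1.01572422e-05 1.21126027e-01 9.92637136e-01 4.36250674e-05] 0.998124917655714
```

View pics/scene0.png

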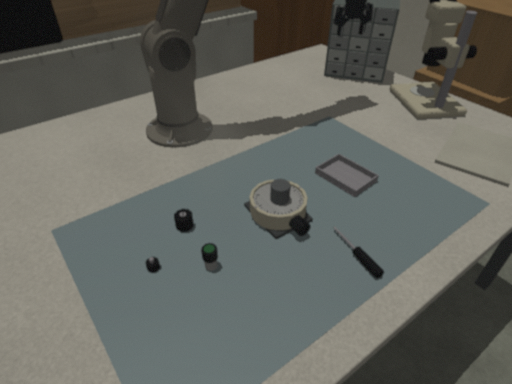

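View pics/top0.png

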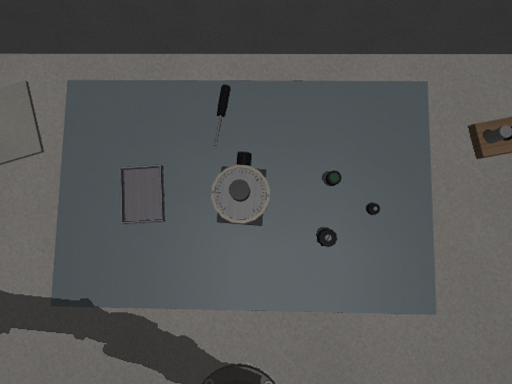

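The scene view shows the cap at (281,190) on the dial, the knob at (184,218) and the tray at (346,174). The top view shows them at (239,190), (327,237) and (143,194). The networks agree with the pictures, so next I fit cylinders and the tray box to the boxes in both views.

```bash
cat >> h.py <<'E'
from scipy.optimize import least_squares
def cyl(n,X,r,h):
    a=np.linspace(0,2*np.pi,48);q=np.array([proj(n,X+np.array([r*np.cos(t),r*np.sin(t),z])) for t in a for z in(0,h)])
    return np.r_[q.min(0),q.max(0)]
def fitcyl(B,r,h,x0):
    f=lambda X:np.concatenate([cyl(n,X,r,h)-np.array([b[0],b[1],b[0]+b[2],b[1]+b[3]]) for n,b in B.items()])
    s=least_squares(f,x0,loss="soft_l1");return s.x,f(s.x)
E
python3 - <<'E'
from h import *
np.set_printoptions(precision=4,suppress=True)
for t,r,h,x0 in(("cap",.025,.048,[.55,.01,.05]),("knob",.0235,.042,[.443,-.223,0])):
    B={n:finder.find_in(n,t)[0]["bbox"] for n in("scene","top")}
    x,res=fitcyl(B,r,h,x0);print(t,x,res.round(1))
top=cv2.imread("pics/top0.png");sc=cv2.imread("pics/scene0.png")
# housing: cream pixels
for n,im in(("top",top),("scene",sc)):
    print(n,"seat proj for (.5475,.001,.055)",proj(n,np.array([.5475,.001,.055])))
a=cv2.resize(top[155:230,110:275],None,fx=4.8,fy=4.8,interpolation=cv2.INTER_CUBIC)
b=cv2.resize(sc[150:240,240:385],None,fx=5.5,fy=5.5,interpolation=cv2.INTER_CUBIC)[:,:792]
g=cv2.cvtColor(top,cv2.COLOR_BGR2GRAY)
c=cv2.HoughCircles(cv2.resize(g,None,fx=3,fy=3,interpolation=cv2.INTER_CUBIC)[460:710,600:850],cv2.HOUGH_GRADIENT,1,200,param1=80,param2=20,minRadius=70,maxRadius=105)
print(c, None if c is None else [( (600+c[0,0,0])/3,(460+c[0,0,1])/3,c[0,0,2]/3)])
if c is not None:print(onz("top",((600+c[0,0,0])/3-.33,(460+c[0,0,1])/3-.33),.059))
cv2.imwrite("pics/a.png",np.vstack([a,np.zeros((5,792,3),np.uint8)]) if a.shape[1]==792 else a);cv2.imwrite("pics/b.png",b)
s=0
E
```

```text
Traceback (most recent call last):
  File "h.py", line 18, in fitcyl
    s=least_squares(f,x0,loss="soft_l1");return s.x,f(s.x)
  File "h.py", line 17, in <lambda>
    f=lambda X:np.concatenate([cyl(n,X,r,h)-np.array([b[0],b[1],b[0]+b[2],b[1]+b[3]]) for n,b in B.items()])
                               ~~~^^^^^^^^^
  File "h.py", line 14, in cyl
    a=np.linspace(0,2*np.pi,48);q=np.array([proj(n,X+np.array([r*np.cos(t),r*np.sin(t),z])) for t in a for z in(0,h)])
                                            ~~~~^^^^^^^^^^^^^^^^^^^^^^^^^^^^^^^^^^^^^^^^^^^
  File "h.py", line 9, in proj
    p=P(n)@np.append(X,1);return p[:2]/p[2]
      ~^^^
  File "h.py", line 4, in P
    c=cams.get_calibration(n);E=np.array(c["extrinsics"]);K=np.array([[c["fx"],0,c["cx"]],[0,c["fy"],c["cy"]],[0,0,1]])
ValueError: time passes only in moves, steps and waits
```

```bash
sed -i 's/^def P(n)/import functools\n@functools.cache\ndef P(n)/' h.py
python3 - <<'E'
from h import *
np.set_printoptions(precision=4,suppress=True)
for t,r,h,x0 in(("cap",.025,.048,[.55,.01,.05]),("knob",.0235,.042,[.443,-.223,0])):
    B={n:finder.find_in(n,t)[0]["bbox"] for n in("scene","top")}
    x,res=fitcyl(B,r,h,x0);print(t,x,res.round(1))
    B={n:finder.find_in(n,t)[0]["bbox"] for n in("scene",)}
    x,res=fitcyl(B,r,h,x0);print(t,"scene only",x,res.round(1))
top=cv2.imread("pics/top0.png");sc=cv2.imread("pics/scene0.png")
for n in("top","scene"): print(n,"seat proj",proj(n,np.array([.5475,.001,.055])))
a=cv2.resize(top[155:230,110:275],None,fx=4.8,fy=4.8,interpolation=cv2.INTER_CUBIC)
g=cv2.cvtColor(top,cv2.COLOR_BGR2GRAY)
c=cv2.HoughCircles(cv2.resize(g,None,fx=3,fy=3,interpolation=cv2.INTER_CUBIC)[460:710,600:850],cv2.HOUGH_GRADIENT,1,200,param1=80,param2=20,minRadius=70,maxRadius=105)
if c is not None:
    u=((600+c[0,0,0])/3-.33,(460+c[0,0,1])/3-.33);print(u,c[0,0,2]/3,"housing",onz("top",u,.059), "f/z px per m",P("top")[0,:2],)
cv2.imwrite("pics/a.png",a)
E
```

```text
cap [0.553  0.0028 0.0554] [-2.3  1.4  0.2 -1.1  0.4 -2.4 -2.   0.6]
cap scene only [ 0.5706 -0.01    0.074 ] [-1.7  0.8  1.5 -0.8]
knob [ 0.443  -0.2215  0.001 ] [-4.2 -0.7  0.9  1.  -2.  -1.8  0.5  1.5]
knob scene only [ 0.3474 -0.1781 -0.0991] [-1.1  0.8  1.2 -0.8]
top seat proj [240.9635 192.9028]
scene seat proj [277.4304 197.9212]
(np.float32(240.17), np.float32(193.50333)) 29.266668 housing [0.5455 0.0027] f/z px per m [  32.4377 -352.3357]
```

View pics/a.png

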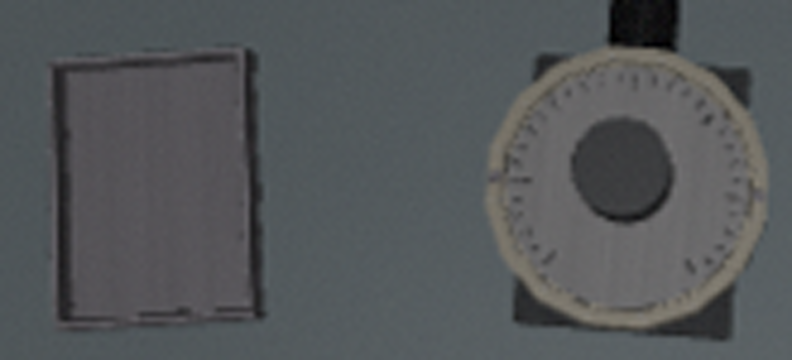

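```bash
cat >> h.py <<'E'
from scipy.spatial.transform import Rotation as Ro
def Rt(o): return Ro.from_quat(np.array(o["tool_rot"])[[1,2,3,0]])
def go(T,yaw_y=None):
    o=monitor.get_obs();R=Rt(o);d=R.inv().apply(np.array(T)-o["eef_pos"])/.2
    Rd=Ro.from_matrix(np.array([[0,1,0],[1,0,0],[0,0,-1.]]))
    print("go",T,"shift",d.round(3),"turn",((R.inv()*Rd).as_rotvec()/np.pi).round(3))
E
python3 - <<'E'
from h import *
np.set_printoptions(precision=4,suppress=True)
f=lambda u,v:(u/4.8+110-.4,v/4.8+155-.4)
print("cap",onz("top",f(622,170),.103),"housing",onz("top",f(627,187),.059))
c=[onz("top",f(*p),.025) for p in((52,62),(248,50),(262,318),(60,326))];print("tray",np.mean(c,0),c)
go([.552,.003,.25])
E
```

```text
cap [0.549  0.0025] housing [0.5454 0.0026]
tray [0.5455 0.2636] [array([0.6149, 0.3247]), array([0.6227, 0.2157]), array([0.4752, 0.2017]), array([0.4693, 0.3123])]
go [0.552, 0.003, 0.25] shift [-2.676 -2.697 -0.094] turn [-0.    -0.     0.423]
```

jog_arm:
  plan:
    - {"x":-0.9,"y":-0.9,"wz":0.423}
    - {"x":-0.9,"y":-0.9,"wz":0.423}
    - {"x":-0.9,"y":-0.9,"wz":0.423}
    - {"x":-0.9,"y":-0.9,"wz":0.423}
    - {"x":-0.9,"y":-0.9,"wz":0.423}
    - {"x":-0.9,"y":-0.9,"wz":0.423}
    - {"x":-0.9,"y":-0.9,"wz":0.423}
    - {"x":-0.9,"y":-0.9,"wz":0.423}
    - {"x":-0.9,"y":-0.9,"wz":0.423}
    - {"x":-0.9,"y":-0.9,"wz":0.423}
    - {"x":-0.9,"y":-0.9,"wz":0.423}
    - {"x":-0.9,"y":-0.9,"wz":0.423}
  hand: 1

```text
invalid input at $.plan[0]: expected keys x, y, z, wx, wy, wz
```

jog_arm:
  plan:
    - {"x":-0.9,"y":-0.9,"z":0,"wx":0,"wy":0,"wz":0.423}
    - {"x":-0.9,"y":-0.9,"z":0,"wx":0,"wy":0,"wz":0.423}
    - {"x":-0.9,"y":-0.9,"z":0,"wx":0,"wy":0,"wz":0.423}
    - {"x":-0.9,"y":-0.9,"z":0,"wx":0,"wy":0,"wz":0.423}
    - {"x":-0.9,"y":-0.9,"z":0,"wx":0,"wy":0,"wz":0.423}
    - {"x":-0.9,"y":-0.9,"z":0,"wx":0,"wy":0,"wz":0.423}
    - {"x":-0.9,"y":-0.9,"z":0,"wx":0,"wy":0,"wz":0.423}
    - {"x":-0.9,"y":-0.9,"z":0,"wx":0,"wy":0,"wz":0.423}
    - {"x":-0.9,"y":-0.9,"z":0,"wx":0,"wy":0,"wz":0.423}
    - {"x":-0.9,"y":-0.9,"z":0,"wx":0,"wy":0,"wz":0.423}
    - {"x":-0.9,"y":-0.9,"z":0,"wx":0,"wy":0,"wz":0.423}
    - {"x":-0.9,"y":-0.9,"z":0,"wx":0,"wy":0,"wz":0.423}
  hand: 1

```text
t: 2.2
eef_pos: [0.2937, 0.4373, 0.2315]
tool_rot: [-0.0, 0.708, 0.706, 0.0]
contact_force: [-0.2, 0.5, -0.3]
gripper_width: 0.999
```

```bash
python3 -c "
from h import *
go([.55,.003,.23]);print(monitor.get_obs()['q'],monitor.get_obs()['t'])"
```

```text
go [0.55, 0.003, 0.23] shift [-2.167  1.289  0.007] turn [ 0.    -0.    -0.001]
[-1.36729974  0.23510788  0.3180948   1.92586328 -0.08711238  0.9934235
 -1.01335086] 2.2
```

jog_arm:
  plan:
    - {"x":-1,"y":0.65,"z":0,"wx":0,"wy":0,"wz":0}
    - {"x":-1,"y":0.65,"z":0,"wx":0,"wy":0,"wz":0}
    - {"x":-1,"y":0.65,"z":0,"wx":0,"wy":0,"wz":0}
    - {"x":-1,"y":0.65,"z":0,"wx":0,"wy":0,"wz":0}
    - {"x":-1,"y":0.65,"z":0,"wx":0,"wy":0,"wz":0}
    - {"x":-1,"y":0.65,"z":0,"wx":0,"wy":0,"wz":0}
    - {"x":-1,"y":0.65,"z":0,"wx":0,"wy":0,"wz":0}
    - {"x":-1,"y":0.65,"z":0,"wx":0,"wy":0,"wz":0}

```text
t: 2.87
eef_pos: [0.424, 0.2352, 0.2317]
tool_rot: [-0.0, 0.709, 0.705, 0.0]
contact_force: [-0.6, 0.3, -0.2]
gripper_width: 1.004
```

jog_arm:
  plan:
    - {"x":-1,"y":0.6,"z":0,"wx":0,"wy":0,"wz":0}
    - {"x":-1,"y":0.6,"z":0,"wx":0,"wy":0,"wz":0}
    - {"x":-1,"y":0.6,"z":0,"wx":0,"wy":0,"wz":0}
    - {"x":-1,"y":0.6,"z":0,"wx":0,"wy":0,"wz":0}
    - {"x":-1,"y":0.6,"z":0,"wx":0,"wy":0,"wz":0}
    - {"x":-1,"y":0.6,"z":0,"wx":0,"wy":0,"wz":0}
    - {"x":-1,"y":0.6,"z":0,"wx":0,"wy":0,"wz":0}
    - {"x":-1,"y":0.6,"z":0,"wx":0,"wy":0,"wz":0}

```text
t: 3.53
eef_pos: [0.5432, 0.0345, 0.2314]
tool_rot: [-0.0, 0.709, 0.705, 0.0]
contact_force: [-0.7, 0.1, -0.6]
gripper_width: 1.004
```

```bash
python3 -c "
from h import *
go([.55,.003,.13]);go([.55,.003,.07]);print(monitor.get_obs()['q'],monitor.get_obs()['t'])
for n in('scene','top'):
  im=cams.read_camera(n)
  b=finder.find_in(n,'cap')[:1];p=finder.place_of(n,'cap')[:1];print(n,b,p)
cv2.imwrite('pics/c.png',cv2.resize(cams.read_camera('scene')[110:260,180:380,::-1],None,fx=4,fy=4,interpolation=2))
"
```

```text
go [0.55, 0.003, 0.13] shift [-0.157  0.035  0.507] turn [ 0.    -0.    -0.002]
go [0.55, 0.003, 0.07] shift [-0.158  0.035  0.807] turn [ 0.    -0.    -0.002]
[-0.66688018  0.29139094  0.59947799  1.90081173 -0.19351203  1.00620033
  0.01161533] 3.5333
scene [{'bbox': [271.2, 178.7, 16.0, 26.1], 'confidence': 0.67}] [{'location': [284.1, 200.2], 'confidence': 0.98}]
top [{'bbox': [228.7, 179.2, 24.1, 23.5], 'confidence': 0.75}] [{'location': [239.8, 193.2], 'confidence': 0.57}]
```

View pics/c.png

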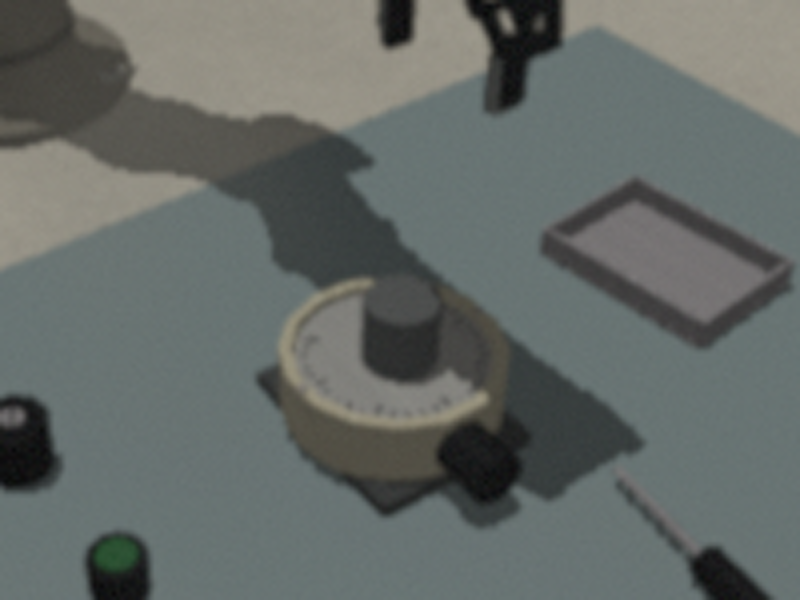

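```bash
python3 -c "
from h import *
print(tri((280.1,184.6),(239.2,190.0)),onz('scene',(280.1,184.6),.103),onz('top',(239.2,190.),.103))
for dx in(-.05,.05):print(proj('scene',np.array([.5432+dx,.0345,.2314])))
"
```

```text
[0.55018667 0.00361956 0.09957035] [0.55389304 0.00179042] [0.54904821 0.00241702]
[276.82888709 125.28073778]
[305.15416886 143.41601723]
```

jog_arm:
  plan:
    - {"x":-0.16,"y":0.04,"z":0.3,"wx":0,"wy":0,"wz":0}
    - {"x":-0.16,"y":0.04,"z":0.3,"wx":0,"wy":0,"wz":0}
    - {"x":-0.16,"y":0.04,"z":0.3,"wx":0,"wy":0,"wz":0}
    - {"x":-0.16,"y":0.04,"z":0.5,"wx":0,"wy":0,"wz":0}
    - {"x":-0.16,"y":0.04,"z":0.7,"wx":0,"wy":0,"wz":0}
    - {"x":-0.16,"y":0.04,"z":0.76,"wx":0,"wy":0,"wz":0}
    - {"x":-0.16,"y":0.04,"z":0.81,"wx":0,"wy":0,"wz":0}
    - {"x":-0.16,"y":0.04,"z":0.81,"wx":0,"wy":0,"wz":0}
    - {"x":-0.16,"y":0.04,"z":0.81,"wx":0,"wy":0,"wz":0}
    - {"x":-0.16,"y":0.04,"z":0.81,"wx":0,"wy":0,"wz":0}

```text
t: 4.72
eef_pos: [0.552, 0.0043, 0.0716]
tool_rot: [0.001, 0.708, 0.706, 0.002]
contact_force: [-0.1, 0.2, 0.9]
gripper_width: 1.003
```

jog_arm:
  plan:
    - {"x":0,"y":0,"z":0,"wx":0,"wy":0,"wz":0}
    - {"x":0,"y":0,"z":0,"wx":0,"wy":0,"wz":0}
    - {"x":0,"y":0,"z":0,"wx":0,"wy":0,"wz":0}
    - {"x":0,"y":0,"z":0,"wx":0,"wy":0,"wz":0}
    - {"x":0,"y":0,"z":0,"wx":0,"wy":0,"wz":0}
    - {"x":0,"y":0,"z":0,"wx":0,"wy":0,"wz":0}
    - {"x":0,"y":0,"z":0,"wx":0,"wy":0,"wz":0}
    - {"x":0,"y":0,"z":0,"wx":0,"wy":0,"wz":0}
    - {"x":0,"y":0,"z":0,"wx":0,"wy":0,"wz":0}
    - {"x":0,"y":0,"z":0,"wx":0,"wy":0,"wz":0}
    - {"x":0,"y":0,"z":0,"wx":0,"wy":0,"wz":0}
    - {"x":0,"y":0,"z":0,"wx":0,"wy":0,"wz":0}
  hand: -1
  grip_force: 35

```text
t: 5.72
eef_pos: [0.5527, 0.0044, 0.0729]
tool_rot: [0.001, 0.708, 0.706, 0.003]
contact_force: [-2.5, 0.4, 9.9]
gripper_width: 0.58
```

jog_arm:
  plan:
    - {"x":0,"y":0,"z":-0.1,"wx":0,"wy":0,"wz":0}
    - {"x":0,"y":0,"z":-0.2,"wx":0,"wy":0,"wz":0}
    - {"x":0,"y":0,"z":-0.35,"wx":0,"wy":0,"wz":0}
    - {"x":0,"y":0,"z":-0.5,"wx":0,"wy":0,"wz":0}
    - {"x":0,"y":0,"z":-0.5,"wx":0,"wy":0,"wz":0}
    - {"x":0,"y":0,"z":-0.5,"wx":0,"wy":0,"wz":0}
    - {"x":0,"y":0,"z":-0.5,"wx":0,"wy":0,"wz":0}

```text
t: 6.3
eef_pos: [0.5518, 0.0044, 0.1726]
tool_rot: [0.001, 0.708, 0.706, 0.003]
contact_force: [0.4, -0.2, -0.1]
gripper_width: 0.582
```

```bash
python3 -c "
from h import *
o=monitor.get_obs();print(o['eef_pos'],o['gripper_width'],o['contact_force'],Rt(o).as_matrix().round(3).tolist(),proj('scene',o['eef_pos']))
go([.545,.263,.17])
im=cams.read_camera('scene');cv2.imwrite('pics/d.png',cv2.resize(im[90:240,180:380,::-1],None,fx=4,fy=4,interpolation=2))
for t in('cap','dial_seat','tray'):print(t,[(np.round(d['location'],1),round(d['confidence'],2)) for d in finder.place_of('scene',t)[:2]])
"
```

```text
[0.55178015 0.00436892 0.17262989] 0.582007387573736 [ 0.3693052  -0.15786414 -0.08706543] [[0.003, 1.0, 0.005], [1.0, -0.003, 0.003], [0.003, 0.005, -1.0]] [281.70414624 160.94417908]
go [0.545, 0.263, 0.17] shift [ 1.293 -0.038  0.017] turn [ 0.002 -0.001 -0.001]
cap [(array([283.4, 167.5]), 0.65)]
dial_seat [(array([277.5, 195.7]), 0.63)]
tray [(array([344.8, 181.4]), 0.6)]
```

View pics/d.png

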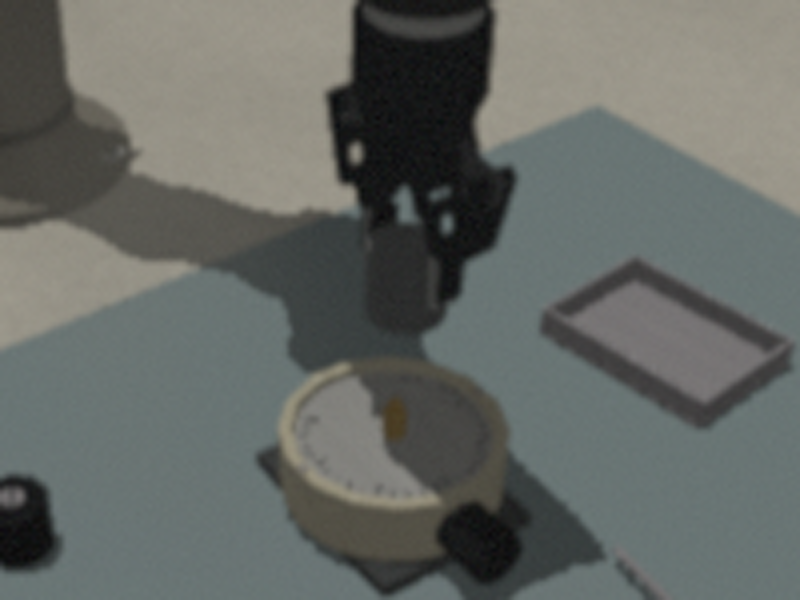

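jog_arm:
  plan:
    - {"x":0.2,"y":-0.01,"z":0,"wx":0,"wy":0,"wz":0}
    - {"x":0.4,"y":-0.02,"z":0,"wx":0,"wy":0,"wz":0}
    - {"x":0.6,"y":-0.03,"z":0,"wx":0,"wy":0,"wz":0}
    - {"x":0.8,"y":-0.04,"z":0,"wx":0,"wy":0,"wz":0}
    - {"x":0.9,"y":-0.04,"z":0,"wx":0,"wy":0,"wz":0}
    - {"x":0.9,"y":-0.04,"z":0,"wx":0,"wy":0,"wz":0}
    - {"x":0.9,"y":-0.04,"z":0,"wx":0,"wy":0,"wz":0}

```text
t: 7.08
eef_pos: [0.5433, 0.1854, 0.1712]
tool_rot: [0.0, 0.707, 0.707, 0.001]
contact_force: [-0.3, -0.8, -1.3]
gripper_width: 0.584
```

```bash
python3 -c "
from h import *
go([.545,.263,.10]);go([.545,.263,.025])
print('tray scene',onz('scene',(346.8,172.1-20+20),.025))
cams.read_camera('top');im=cams.read_camera('top')
print([(np.round(d['location'],1),round(d['confidence'],2)) for d in finder.place_of('top','dial_seat')[:2]])
print('spindle top scene',onz('scene',(278.6,189.1),.083))
cv2.imwrite('pics/e.png',cv2.resize(im[150:240,100:290,::-1],None,fx=4,fy=4,interpolation=2))
"
```

```text
go [0.545, 0.263, 0.1] shift [0.388 0.008 0.356] turn [ 0.001 -0.    -0.   ]
go [0.545, 0.263, 0.025] shift [0.387 0.007 0.731] turn [ 0.001 -0.    -0.   ]
tray scene [0.55427353 0.26196297]
[(array([239.6, 189.9]), 0.58)]
spindle top scene [0.54710013 0.00368704]
```

View pics/e.png

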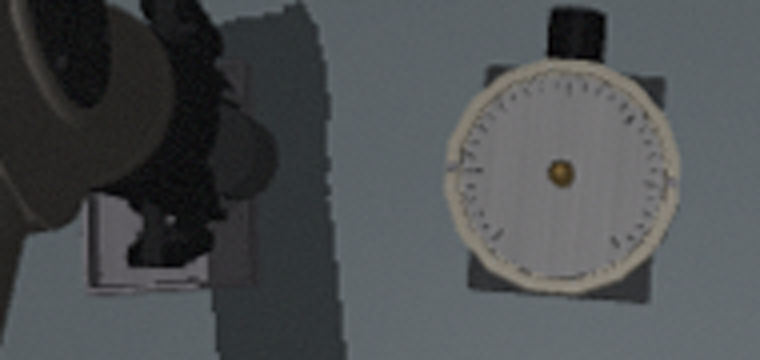

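jog_arm:
  plan:
    - {"x":0.2,"y":0.01,"z":0,"wx":0,"wy":0,"wz":0}
    - {"x":0.38,"y":0.02,"z":0,"wx":0,"wy":0,"wz":0}
    - {"x":0.38,"y":0.02,"z":0.15,"wx":0,"wy":0,"wz":0}
    - {"x":0.38,"y":0.02,"z":0.35,"wx":0,"wy":0,"wz":0}
    - {"x":0.38,"y":0.02,"z":0.52,"wx":0,"wy":0,"wz":0}
    - {"x":0.38,"y":0.02,"z":0.64,"wx":0,"wy":0,"wz":0}
    - {"x":0.38,"y":0.02,"z":0.7,"wx":0,"wy":0,"wz":0}
    - {"x":0.38,"y":0.02,"z":0.73,"wx":0,"wy":0,"wz":0}
    - {"x":0.38,"y":0.02,"z":0.73,"wx":0,"wy":0,"wz":0}
    - {"x":0.38,"y":0.02,"z":0.73,"wx":0,"wy":0,"wz":0}

```text
t: 8.07
eef_pos: [0.55, 0.2578, 0.0271]
tool_rot: [0.001, 0.71, 0.705, 0.002]
contact_force: [0.4, 0.4, 0.4]
gripper_width: 0.58
```

```bash
python3 -c "
from h import *
print('spindle top view',onz('top',(239.9,192.6),.078))
"
```

```text
spindle top view [0.54563293 0.00222702]
```

jog_arm:
  plan:
    - {"x":0,"y":0,"z":0.01,"wx":0,"wy":0,"wz":0}
    - {"x":0,"y":0,"z":0.02,"wx":0,"wy":0,"wz":0}
    - {"x":0,"y":0,"z":0.03,"wx":0,"wy":0,"wz":0}
    - {"x":0,"y":0,"z":0.03,"wx":0,"wy":0,"wz":0}
    - {"x":0,"y":0,"z":0.03,"wx":0,"wy":0,"wz":0}

```text
t: 8.48
eef_pos: [0.5509, 0.2583, 0.022]
tool_rot: [0.001, 0.71, 0.705, 0.003]
contact_force: [-0.1, 0.2, 5.2]
gripper_width: 0.585
```

Contact at the expected height, so I release and rise.

jog_arm:
  plan:
    - {"x":0,"y":0,"z":0,"wx":0,"wy":0,"wz":0}
    - {"x":0,"y":0,"z":0,"wx":0,"wy":0,"wz":0}
    - {"x":0,"y":0,"z":0,"wx":0,"wy":0,"wz":0}
    - {"x":0,"y":0,"z":0,"wx":0,"wy":0,"wz":0}
    - {"x":0,"y":0,"z":0,"wx":0,"wy":0,"wz":0}
    - {"x":0,"y":0,"z":0,"wx":0,"wy":0,"wz":0}
    - {"x":0,"y":0,"z":0,"wx":0,"wy":0,"wz":0}
    - {"x":0,"y":0,"z":-0.1,"wx":0,"wy":0,"wz":0}
    - {"x":0,"y":0,"z":-0.3,"wx":0,"wy":0,"wz":0}
    - {"x":0,"y":0,"z":-0.5,"wx":0,"wy":0,"wz":0}
    - {"x":0,"y":0,"z":-0.7,"wx":0,"wy":0,"wz":0}
    - {"x":0,"y":0,"z":-0.7,"wx":0,"wy":0,"wz":0}
  hand: 0.8

```text
t: 9.48
eef_pos: [0.5545, 0.2592, 0.1699]
tool_rot: [0.002, 0.71, 0.704, 0.009]
contact_force: [1.8, -0.0, 0.8]
gripper_width: 0.901
```

jog_arm:
  plan:
    - {"x":-0.2,"y":-0.05,"z":0,"wx":0,"wy":0,"wz":0}
    - {"x":-0.4,"y":-0.1,"z":0,"wx":0,"wy":0,"wz":0}
    - {"x":-0.6,"y":-0.15,"z":0,"wx":0,"wy":0,"wz":0}
    - {"x":-0.8,"y":-0.2,"z":0,"wx":0,"wy":0,"wz":0}
    - {"x":-1,"y":-0.22,"z":0,"wx":0,"wy":0,"wz":0}
    - {"x":-1,"y":-0.22,"z":0,"wx":0,"wy":0,"wz":0}
  hand: 1

```text
t: 9.98
eef_pos: [0.5072, 0.0505, 0.1676]
tool_rot: [0.003, 0.714, 0.7, 0.008]
contact_force: [-0.2, -0.2, 0.7]
gripper_width: 1.002
```

Run:
```python
from h import *
go([.444,-.222,.17])
S={n:cams.read_camera(n) for n in("scene","top")}
for n in S:print(n,'cap',[(np.round(d['location'],1),round(d['confidence'],2)) for d in finder.place_of(n,'cap')[:2]])
cv2.imwrite('pics/s1.png',S["scene"][:,:,::-1]);cv2.imwrite('pics/t1.png',S["top"][:,:,::-1])
r=lambda im,a,b,f:cv2.resize(im[a[0]:a[1],b[0]:b[1],::-1],None,fx=f,fy=f,interpolation=2)
A=[r(S["scene"],(150,200),(300,380),5),r(S["scene"],(200,250),(150,230),5),r(S["top"],(160,230),(110,170),5)[:, :300],r(S["top"],(205,275),(295,355),5)]
cv2.imwrite('pics/f.png',np.vstack([np.hstack(A[:2]),np.hstack([A[2],A[3],np.zeros((350,200,3),np.uint8)])]))
```

```text
go [0.444, -0.222, 0.17] shift [-1.368 -0.29  -0.026] turn [ 0.005 -0.002 -0.006]
scene cap [(array([343.2, 177. ]), 0.57)]
top cap []
```

View pics/f.png

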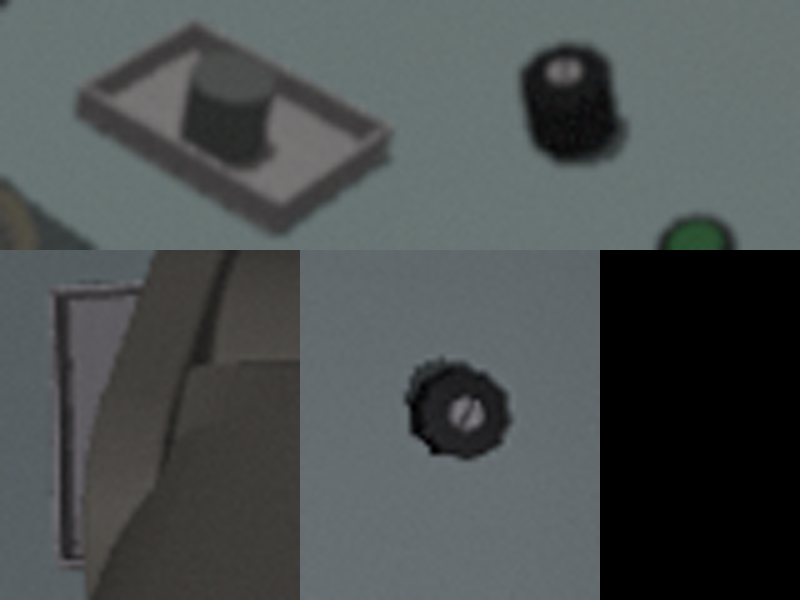

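Run:
```python
from h import *
a,b=(182.6,213.6),(327.8,237.0)
print(tri(a,b),onz('scene',a,.043),onz('top',b,.043))
```

```text
[ 0.44023091 -0.21846208  0.04224904] [ 0.44118534 -0.21854558] [ 0.44008594 -0.2185909 ]
```

jog_arm:
  plan:
    - {"x":-0.2,"y":-0.05,"z":0,"wx":0.005,"wy":-0.002,"wz":-0.006}
    - {"x":-0.4,"y":-0.1,"z":0,"wx":0.005,"wy":-0.002,"wz":-0.006}
    - {"x":-0.6,"y":-0.15,"z":0,"wx":0.005,"wy":-0.002,"wz":-0.006}
    - {"x":-0.8,"y":-0.18,"z":0,"wx":0.005,"wy":-0.002,"wz":-0.006}
    - {"x":-0.9,"y":-0.2,"z":0,"wx":0.005,"wy":-0.002,"wz":-0.006}
    - {"x":-0.9,"y":-0.2,"z":0,"wx":0.005,"wy":-0.002,"wz":-0.006}
    - {"x":-0.9,"y":-0.2,"z":0,"wx":0.005,"wy":-0.002,"wz":-0.006}

```text
t: 10.77
eef_pos: [0.4686, -0.1189, 0.1649]
tool_rot: [-0.001, 0.703, 0.711, 0.002]
contact_force: [0.5, 0.3, 0.0]
gripper_width: 1.0
```

Run:
```python
from h import *
go([.442,-.222,.17]);go([.442,-.222,.01]);print(monitor.get_obs()['q'])
```

```text
go [0.442, -0.222, 0.17] shift [-0.514 -0.139 -0.027] turn [ 0.    -0.001  0.004]
go [0.442, -0.222, 0.01] shift [-0.517 -0.14   0.773] turn [ 0.    -0.001  0.004]
[-0.42649849  0.28357867  0.65241129  2.10265326 -0.2381074   0.82530765
  0.3810351 ]
```

jog_arm:
  plan:
    - {"x":-0.2,"y":-0.06,"z":0,"wx":0,"wy":0,"wz":0.004}
    - {"x":-0.4,"y":-0.12,"z":0.05,"wx":0,"wy":0,"wz":0.004}
    - {"x":-0.5,"y":-0.14,"z":0.1,"wx":0,"wy":0,"wz":0.004}
    - {"x":-0.5,"y":-0.14,"z":0.2,"wx":0,"wy":0,"wz":0.004}
    - {"x":-0.5,"y":-0.14,"z":0.4,"wx":0,"wy":0,"wz":0.004}
    - {"x":-0.5,"y":-0.14,"z":0.55,"wx":0,"wy":0,"wz":0.004}
    - {"x":-0.5,"y":-0.14,"z":0.68,"wx":0,"wy":0,"wz":0.004}
    - {"x":-0.5,"y":-0.14,"z":0.74,"wx":0,"wy":0,"wz":0.004}
    - {"x":-0.5,"y":-0.14,"z":0.775,"wx":0,"wy":0,"wz":0.004}
    - {"x":-0.5,"y":-0.14,"z":0.775,"wx":0,"wy":0,"wz":0.004}
    - {"x":-0.5,"y":-0.14,"z":0.775,"wx":0,"wy":0,"wz":0.004}

```text
t: 11.68
eef_pos: [0.443, -0.2184, 0.0102]
tool_rot: [-0.0, 0.707, 0.707, 0.002]
contact_force: [0.1, -0.5, -0.1]
gripper_width: 0.998
```

Run:
```python
from h import *
go([.4405,-.2186,.010]);o=monitor.get_obs();print(o['eef_pos'],o['contact_force'],o['q'])
```

```text
go [0.4405, -0.2186, 0.01] shift [-0.001 -0.012  0.001] turn [ 0.001 -0.001  0.   ]
[ 0.44296159 -0.2183776   0.01024675] [ 0.13207641 -0.52394308 -0.13468054] [-0.0338889   0.57621008  0.46317834  2.16050365 -0.52691978  0.51360484
  0.83155198]
```

Well placed, so I close on the knob and lift a little.

jog_arm:
  plan:
    - {"x":0,"y":-0.012,"z":0,"wx":0,"wy":0,"wz":0}
    - {"x":0,"y":-0.012,"z":0,"wx":0,"wy":0,"wz":0}
    - {"x":0,"y":-0.012,"z":0,"wx":0,"wy":0,"wz":0}
    - {"x":0,"y":-0.012,"z":0,"wx":0,"wy":0,"wz":0}
    - {"x":0,"y":-0.012,"z":0,"wx":0,"wy":0,"wz":0}
    - {"x":0,"y":-0.012,"z":0,"wx":0,"wy":0,"wz":0}
    - {"x":0,"y":-0.012,"z":0,"wx":0,"wy":0,"wz":0}
    - {"x":0,"y":-0.012,"z":0,"wx":0,"wy":0,"wz":0}
    - {"x":0,"y":-0.012,"z":0,"wx":0,"wy":0,"wz":0}
    - {"x":0,"y":-0.012,"z":0,"wx":0,"wy":0,"wz":0}
    - {"x":0,"y":-0.012,"z":0,"wx":0,"wy":0,"wz":0}
    - {"x":0,"y":-0.012,"z":0,"wx":0,"wy":0,"wz":0}
  hand: -1
  grip_force: 50

```text
t: 12.68
eef_pos: [0.4412, -0.2185, 0.0114]
tool_rot: [0.0, 0.707, 0.707, 0.003]
contact_force: [-1.2, 1.7, 10.2]
gripper_width: 0.502
```

jog_arm:
  plan:
    - {"x":0,"y":0,"z":-0.1,"wx":0,"wy":0,"wz":0}
    - {"x":0,"y":0,"z":-0.25,"wx":0,"wy":0,"wz":0}
    - {"x":0,"y":0,"z":-0.4,"wx":0,"wy":0,"wz":0}
    - {"x":0,"y":0,"z":-0.6,"wx":0,"wy":0,"wz":0}
    - {"x":0,"y":0,"z":-0.75,"wx":0,"wy":0,"wz":0}
    - {"x":0,"y":0,"z":-0.75,"wx":0,"wy":0,"wz":0}
    - {"x":0,"y":0,"z":-0.75,"wx":0,"wy":0,"wz":0}

```text
t: 13.27
eef_pos: [0.4418, -0.2191, 0.1631]
tool_rot: [0.002, 0.707, 0.707, 0.004]
contact_force: [-0.4, 0.4, -2.0]
gripper_width: 0.507
```

Run:
```python
from h import *
go([.546,.003,.16])
S={n:cams.read_camera(n) for n in("scene","top")}
for n in S:
  for t in('knob','cap'):print(n,t,[(np.round(d['location'],1),round(d['confidence'],2)) for d in finder.place_of(n,t)[:2]],[(np.round(d['bbox'],1),round(d['confidence'],2)) for d in finder.find_in(n,t)[:2]])
print(proj('scene',monitor.get_obs()['eef_pos']))
r=lambda im,a,b,f:cv2.resize(im[a[0]:a[1],b[0]:b[1],::-1],None,fx=f,fy=f,interpolation=2)
cv2.imwrite('pics/g.png',np.hstack([r(S['scene'],(140,240),(140,240),4),r(S['top'],(150,250),(110,210),4)]))
```

```text
go [0.546, 0.003, 0.16] shift [1.11  0.522 0.024] turn [ 0.003 -0.001  0.   ]
scene knob [(array([175.3, 180.4]), 0.53)] [(array([165.1, 160.1,  19.4,  24.7]), 0.64)]
scene cap [(array([345.4, 176.7]), 0.81)] [(array([339.2, 160.7,  16. ,  23.9]), 0.62)]
top knob [(array([146.9, 193.2]), 0.68), (array([336.2, 235.2]), 0.43)] [(array([328.8, 229.5,   4.4,  15.7]), 0.59)]
top cap [(array([147.4, 193.9]), 0.56)] [(array([131.8, 183.4,  26.7,  21.4]), 0.6)]
[175.8672221  176.20076572]
```

View pics/g.png

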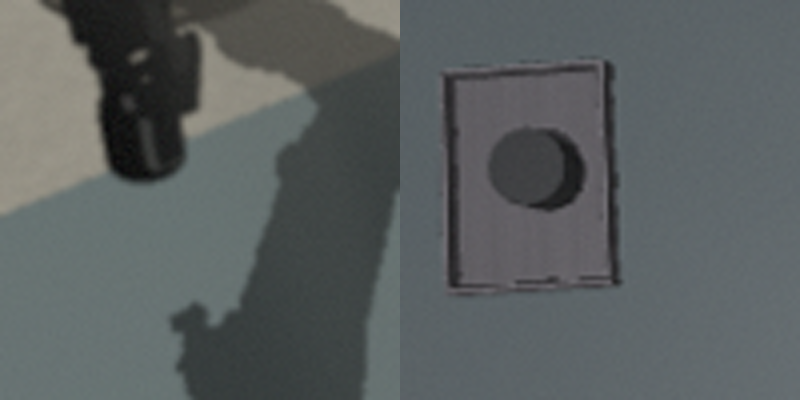

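jog_arm:
  plan:
    - {"x":0.15,"y":0.08,"z":0,"wx":0,"wy":0,"wz":0}
    - {"x":0.33,"y":0.16,"z":0,"wx":0,"wy":0,"wz":0}
    - {"x":0.51,"y":0.25,"z":0,"wx":0,"wy":0,"wz":0}
    - {"x":0.7,"y":0.34,"z":0,"wx":0,"wy":0,"wz":0}
    - {"x":0.87,"y":0.44,"z":0,"wx":0,"wy":0,"wz":0}
    - {"x":0.98,"y":0.5,"z":0,"wx":0,"wy":0,"wz":0}
    - {"x":1,"y":0.522,"z":0,"wx":0.003,"wy":0,"wz":0}
    - {"x":1,"y":0.522,"z":0,"wx":0.003,"wy":0,"wz":0}
    - {"x":1,"y":0.522,"z":0,"wx":0.003,"wy":0,"wz":0}
    - {"x":1,"y":0.522,"z":0,"wx":0.003,"wy":0,"wz":0}

```text
t: 14.6
eef_pos: [0.5438, -0.0211, 0.1618]
tool_rot: [-0.004, 0.708, 0.706, -0.002]
contact_force: [-0.2, -0.4, -0.8]
gripper_width: 0.509
```

Run:
```python
from h import *
go([.546,.0027,.105]);o=monitor.get_obs();print(o['gripper_width'],o['contact_force'])
```

```text
go [0.546, 0.0027, 0.105] shift [0.118 0.013 0.284] turn [-0.002 -0.001 -0.001]
0.5089448780946982 [-0.1864446  -0.39795591 -0.76053031]
```

jog_arm:
  plan:
    - {"x":0.118,"y":0.013,"z":0.05,"wx":-0.002,"wy":0,"wz":0}
    - {"x":0.118,"y":0.013,"z":0.15,"wx":-0.002,"wy":0,"wz":0}
    - {"x":0.118,"y":0.013,"z":0.25,"wx":-0.002,"wy":0,"wz":0}
    - {"x":0.118,"y":0.013,"z":0.284,"wx":-0.002,"wy":0,"wz":0}
    - {"x":0.118,"y":0.013,"z":0.284,"wx":-0.002,"wy":0,"wz":0}
    - {"x":0.118,"y":0.013,"z":0.284,"wx":-0.002,"wy":0,"wz":0}

```text
t: 15.1
eef_pos: [0.5458, 0.0012, 0.1054]
tool_rot: [-0.001, 0.709, 0.705, 0.0]
contact_force: [0.4, -0.2, 0.0]
gripper_width: 0.502
```

Run:
```python
from h import *
go([.546,.0027,.0664]);o=monitor.get_obs();print(o['eef_pos'],proj('scene',o['eef_pos']-np.array([0,0,.0114])),proj('scene',np.array([.5463,.0027,.083])))
im=cams.read_camera('scene');cv2.imwrite('pics/i.png',cv2.resize(im[140:230,230:330,::-1],None,fx=6,fy=6,interpolation=2))
```

```text
go [0.546, 0.0027, 0.0664] shift [0.007 0.001 0.195] turn [-0.    -0.001 -0.002]
[0.54582502 0.00120129 0.10540551] [277.70467155 185.85251836] [278.09929342 189.08714978]
```

View pics/i.png

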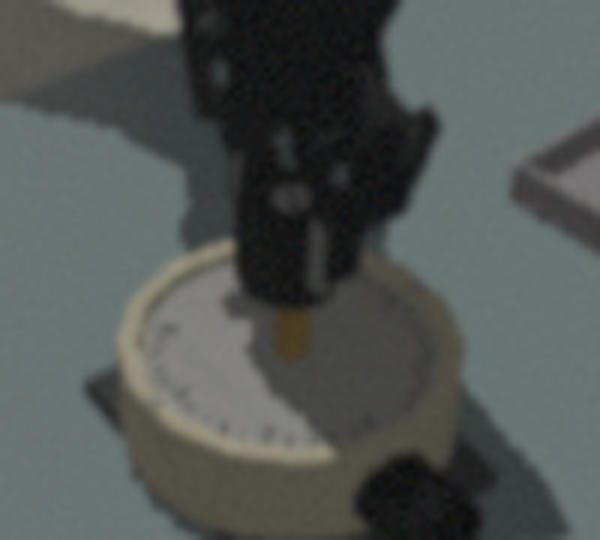

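The knob's lower edge is centred near column 294 of the crop and the spindle is at 293, so they line up. Now I lower it.

jog_arm:
  plan:
    - {"x":0.007,"y":0,"z":0.03,"wx":0,"wy":0,"wz":0}
    - {"x":0.007,"y":0,"z":0.06,"wx":0,"wy":0,"wz":0}
    - {"x":0.007,"y":0,"z":0.09,"wx":0,"wy":0,"wz":0}
    - {"x":0.007,"y":0,"z":0.12,"wx":0,"wy":0,"wz":0}
    - {"x":0.007,"y":0,"z":0.15,"wx":0,"wy":0,"wz":0}
    - {"x":0.007,"y":0,"z":0.17,"wx":0,"wy":0,"wz":0}
    - {"x":0.007,"y":0,"z":0.17,"wx":0,"wy":0,"wz":0}

```text
t: 15.73
eef_pos: [0.5457, 0.003, 0.0708]
tool_rot: [-0.001, 0.709, 0.705, 0.0]
contact_force: [-0.3, -0.5, -1.4]
gripper_width: 0.503
```

jog_arm:
  plan:
    - {"x":0,"y":0,"z":0.01,"wx":0,"wy":0,"wz":0}
    - {"x":0,"y":0,"z":0.02,"wx":0,"wy":0,"wz":0}
    - {"x":0,"y":0,"z":0.03,"wx":0,"wy":0,"wz":0}
    - {"x":0,"y":0,"z":0.03,"wx":0,"wy":0,"wz":0}

```text
t: 16.07
eef_pos: [0.5458, 0.0029, 0.0664]
tool_rot: [-0.002, 0.709, 0.705, 0.001]
contact_force: [-7.0, 1.1, 19.4]
gripper_width: 0.506
```

It's fully down: the TCP is at 0.0664, as predicted, with contact force. I release and rise.

jog_arm:
  plan:
    - {"x":0,"y":0,"z":0,"wx":0,"wy":0,"wz":0}
    - {"x":0,"y":0,"z":0,"wx":0,"wy":0,"wz":0}
    - {"x":0,"y":0,"z":0,"wx":0,"wy":0,"wz":0}
    - {"x":0,"y":0,"z":0,"wx":0,"wy":0,"wz":0}
    - {"x":0,"y":0,"z":0,"wx":0,"wy":0,"wz":0}
    - {"x":0,"y":0,"z":0,"wx":0,"wy":0,"wz":0}
    - {"x":0,"y":0,"z":0,"wx":0,"wy":0,"wz":0}
    - {"x":0,"y":0,"z":0,"wx":0,"wy":0,"wz":0}
    - {"x":0,"y":0,"z":-0.1,"wx":0,"wy":0,"wz":0}
    - {"x":0,"y":0,"z":-0.3,"wx":0,"wy":0,"wz":0}
    - {"x":0,"y":0,"z":-0.5,"wx":0,"wy":0,"wz":0}
    - {"x":0,"y":0,"z":-0.7,"wx":0,"wy":0,"wz":0}
  hand: 1

```text
t: 17.07
eef_pos: [0.5454, 0.002, 0.2077]
tool_rot: [-0.002, 0.709, 0.705, -0.0]
contact_force: [0.9, 0.7, 0.3]
gripper_width: 1.001
```

jog_arm:
  plan:
    - {"x":-0.2,"y":-0.1,"z":-0.1,"wx":0,"wy":0,"wz":0}
    - {"x":-0.4,"y":-0.15,"z":-0.2,"wx":0,"wy":0,"wz":0}
    - {"x":-0.6,"y":-0.2,"z":-0.2,"wx":0,"wy":0,"wz":0}
    - {"x":-0.8,"y":-0.2,"z":-0.2,"wx":0,"wy":0,"wz":0}
    - {"x":-0.8,"y":-0.2,"z":-0.2,"wx":0,"wy":0,"wz":0}
    - {"x":-0.8,"y":-0.2,"z":-0.2,"wx":0,"wy":0,"wz":0}
    - {"x":-0.8,"y":-0.2,"z":-0.2,"wx":0,"wy":0,"wz":0}

```text
t: 17.65
eef_pos: [0.5045, -0.1579, 0.2472]
tool_rot: [-0.003, 0.71, 0.705, -0.0]
contact_force: [-0.1, 0.9, -0.6]
gripper_width: 1.002
```

Run:
```python
from h import *
S={n:cams.read_camera(n) for n in("scene","top")}
r=lambda im,a,b,f:cv2.resize(im[a[0]:a[1],b[0]:b[1],::-1],None,fx=f,fy=f,interpolation=2)
cv2.imwrite('pics/j.png',np.vstack([r(S['scene'],(145,235),(235,385),5)[:350],r(S['top'],(165,215),(130,280),5)]))
for n in S:
  for t in('knob','cap'):print(n,t,[(np.round(d['bbox'],1),round(d['confidence'],2)) for d in finder.find_in(n,t)[:2]])
```

```text
scene knob [(array([271. , 179.4,  13.8,  23.2]), 0.61), (array([246.2, 177.9,  63.1,  60.8]), 0.56)]
scene cap [(array([339.5, 159.7,  15.7,  21.9]), 0.92), (array([317.7, 156. ,  63.5,  39.9]), 0.74)]
top knob [(array([230.1, 185. ,  21.9,  15.8]), 0.84)]
top cap []
```

View pics/j.png

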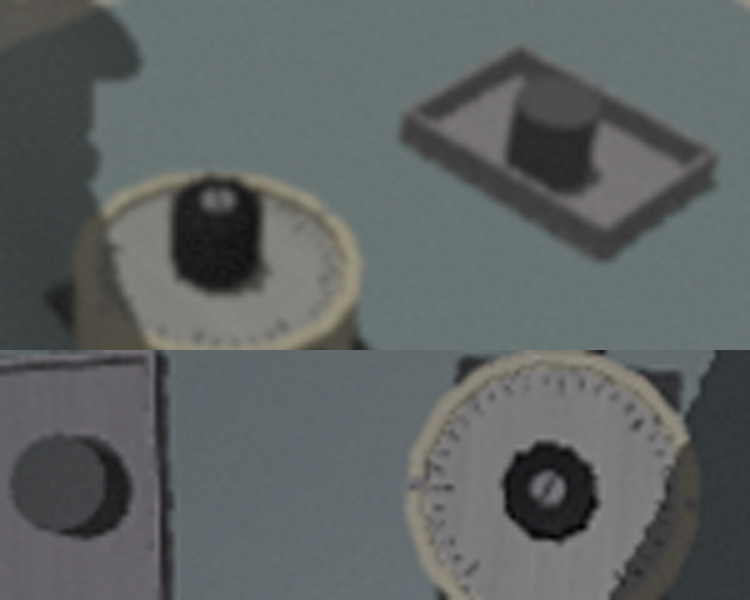

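The knob stands upright on the dial (screw at scene (278,184), top (239,192)), and the cap stands in the tray. I check the height once more, then hand in.

Run:
```python
from h import *
x=tri((278.4,184.2),(239.2,192.2));print(x)
if abs(x[2]-.097)<.006: print(bot.hand_in(),monitor.get_obs()['t'])
```

```text
[0.54479211 0.00325643 0.09760701]
the job is handed in; nothing more can be done
the job is handed in; nothing more can be done
```

The cap is in the parts tray, the large knob is on the spindle, and I handed the job in about 18 s into the 61 s limit. The hand-in gave no verdict.

- **Cap:** I gripped it on the dial, set it open side down near the tray's centre and let go. Contact came at the expected floor height. Both cameras later showed it standing upright inside the walls.
- **Knob:** I lowered it over the bare spindle until it touched at the predicted height (TCP 0.0664 m, 19 N), then released it and moved the arm clear. The last two-view check put its screw top at (0.545, 0.003, 0.098) m. That is about 1 mm from the spindle axis and within 1 mm of the height expected when fully down.
- **Checks that disagreed:**
  - The top camera's network found no cap in the last picture, but the cap shows clearly there and the scene camera's network found it with confidence 0.92.
  - My tray-centre estimates from the two views differed by about 9 mm in x, well inside the tolerance.

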